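# Level the small desk shelf with its screw foot

## Task

Before the label printer goes on it, the small white shelf on the desk has to be made level: its end with the black knob sits too low. Lay the yellow spirit level along the middle of the shelf and press it down flat on the board, let go of it, then turn the black knob of the screw foot until the bubble rests between the two black lines, and finish while still gripping the knob and pushing it firmly down, so that a colleague can tighten the lock nut underneath. Do not shove the shelf about and leave the other things on the desk alone.

Things in the scene. Friction and masses are not known exactly. Their poses are not given: they have to be found in the camera images.
- shelf: white steel shelf, 170 (x) x 380 (y) mm, 1.5 kg, loose. Origin at desk height under its middle, x to its rear, y along its length to its plain end. Board top at z = 0.060; 14 mm upstand along the rear edge. It stands on three points: two plain feet (x = +-0.065, y = +0.155) and the screw foot with the knob (x = 0, y = -0.155)
- shelf_spot (a point): point on the top of the shelf's board at x = 0, y = +0.030 of the shelf's frame: a good place for the middle of the spirit level; it may lie up to 60 mm off it along x and 65 mm along y, with its long side along the shelf within 8 degrees
- level: yellow spirit level with black rubber ends, 26 (x) x 190 (y) x 42 mm high, about 0.25 kg. Origin at the middle of its underside, long side along y. Grip it across x at its middle, not more than 24 mm above its underside: there a 96 mm long notch in the top holds the vial. One end meets the tilted board (up to 1 degree) first; press on, with about 10 N, until it lies flat
- vial_centre (a point): centre of the green vial in the notch, 32 mm above the level's underside
- bubble (a joint): place of the pale bubble (22 mm long) along the vial, m, along the level's own +y, 0 = exactly centred. It lies between the two black lines (30 mm apart inside) within +-0.004. It runs to the higher end, 1.1 mm per mrad of tilt, stops at +-0.032, and needs about 1.5 s to settle
- knob_grip (a point): middle of the round black knob, on its vertical axis, 0.095 above the desk; it stays at that height as the knob turns. The knob is 41 mm across and 25 mm high (12 mm above, 13 mm below this point), with about 22 mm free between it and the board; it can be gripped in any yaw
- knob: the knob with its threaded stem; turns with it; origin on the axis at the underside of the foot. Clockwise seen from above raises this end of the shelf 1.27 mm per rad, which moves the bubble about 4.5 mm per rad towards the knob. Stiff (0.1 N m), stays where it is left, starts 1.6 to 3.8 rad short of level
- foot_pad: rubber pad of the screw foot on the desk, 36 mm across, on the knob's axis, origin at its underside. It does not turn with the knob. It carries about 9 N with the level on the shelf; pushing the knob down adds to that: a firm push is about 10 N more
- mug: blue-green coffee mug, 86x123x90 mm, to be left alone; origin under its middle
- tape_measure: yellow pocket tape measure, 34x76x60 mm, to be left alone; origin under its middle
- stapler: black stapler, 36x153x56 mm, to be left alone; origin under its middle
- calculator: beige desk calculator, 170x130x38 mm, to be left alone; origin under its middle
- jar: glass jar with a red cap, 45x45x106 mm, to be left alone; origin under its middle
- tin: round green tin, 57x57x72 mm, to be left alone; origin under its middle

How it is judged:
By the outcome, as a careful person would: the job done as asked, in the order asked, and still so for the second after the job is handed in, while the arm keeps its last pose, push and grip.
It also fails if it takes over 72 s, if anything falls off the work surface, if the arm or the gripper's body presses on something with over 40 N, if the wrist force passes 120 N, or if a joint passes its speed limit or range.

## Robot

A 6-joint arm with a two-finger parallel gripper is mounted at the origin on a cart in front of the work surface, level with it; the furniture and walls round the work are solid. World frame = base frame: x ahead of the robot, y to its left, z up, the work surface at z = 0. Lengths are in mm, angles in degrees, forces in N, time in s.
With the tool pointing down it reaches from about 375 to 925 mm from the base axis. Payload 5.7 kg.
Tool frame: the origin (TCP) lies between the finger pads, 19 mm behind the fingertips; this is the grasp point; z points along the fingers, y is the line along which they close (so a half turn about z gives the same grasp; the last joint's range is limited). The gripper opens to 88 mm and grips with 3 to 60 N. Pads are 20 mm wide; open, the fingers measure 115 mm over their backs; the gripper's body (75 mm by 178 mm) begins 61 mm behind the grasp point.
Start: joints at [58.78, 20.558, 86.54, -0, 72.909, -6.595], TCP at [250.003, 545.402, 241.323] pointing down, gripper open.
Joint ranges: [-170.27, 170.27], [-57.76, 135], [12.27, 136.19], [-55.21, 235.2], [11.17, 155.16], [-170.74, 170.74]. Speed limits (degrees/s): [136.94, 136.94, 180, 180, 180, 180].

## Interface

Orientations are given as a 3x3 rotation matrix whose columns are the frame's x, y, z axes.
In Python, from bench import bot, hand, cams, hand_in, spotter gives the robot as it stands. The module is installed in compiled form; this text tells all that it offers. Calls block until the motion is done:
- bot.reach(position, orientation): joint-space move of the TCP to a pose.
- bot.move_l(position, frame=None, rate=150, max_force=None): straight line of the TCP; frame=None keeps the orientation; rate is the mean speed in mm/s. With max_force (N) it stops when the force on the tool has changed by that much, and returns True; else False.
- bot.move_j(angles): joint-space move.
- hand.gripper_open() and hand.gripper_close(force=None): open the fingers fully, or close them until they stop; force is the grip in N (None keeps the last).
- bot.wait(seconds).
- bot.solve_ik(position, orientation): joint angles nearest the present ones, or None.
- bot.get_obs(): the state.
- cams.grab_frame(name): name is "scene" or "top" or "wrist"; returns a dict with "pixels" (480x640x3 uint8, red, green, blue), "depth" (480x640 float32, mm along the optical axis (not along the pixel's ray), 0 where there is no reading), "fx", "fy", "cx", "cy" (pixels), "cam_to_world" (4x4, takes a point from camera to world coordinates). Camera axes: x right, y up, looking along -z (the intrinsics and any distortion apply to the point x, -y, -z); pixel columns grow to the right and rows downward; lengths in mm; the calibration is good to about 2 mm. A picture is of the moment at which its call begins.
A pose or a line that the arm cannot do raises bot.Unreachable and nothing moves.
- hand_in(): hands the job in; it is judged then, once.
Trained networks look in a picture, given as the dict that the camera call returned (one of the last four; its "shot" number tells which), for a name from the list of things; names that differ only in an ending like _2 or _b are one class to them, and where a whole thing is asked for, a point or a joint stands for the part that bears it (a point fixed in the world has none). Each returns a list of dicts, best first, with "conf" (0 to 1); they miss things now and then, are a little off and sometimes report something else, mostly with a low value. They report only what shows in the picture. A call takes as long as a camera call.
- spotter.search_frame(picture, label): "point" ([x, y, z] in mm, in world coordinates, good to about 4 mm: the middle of the surface that is visible of it).
- spotter.cut_out(picture, label): "pixels" (480x640 bool, what is visible of it).
The state is a dict: "t": time; "joints": joint angles; "qvel": joint speeds; "effort": joint torques, N m; "tcp_pos": TCP position; "tool_rot": TCP orientation; "wrist_force": force on the tool from outside, world axes, zero at the start; "ft_torque": the same for the moment, N m; "grip_width": opening from 0.0 (shut) to 1.0 (fully open); "grip_force": force on a finger pad.
Only numpy, scipy, OpenCV 4.12 (cv2) and the standard library are available. Lean on these libraries where they do the work, as an engineer would, in place of code of your own. Each camera call takes 0.05 s, during which the arm holds its last target. There are 200 camera calls.

## Working session

There is one attempt and no reset: what is moved stays moved. The work goes in short steps, each a Python script; the robot and the scene stay as the last script left them, time stands still between calls to the robot, and variables do not carry over. Pictures are saved under pics/ and viewed, at most 10 in all, crops included, and the job is handed in when it is done.

```bash
mkdir -p pics; cat > h.py <<'E'
import numpy as np, cv2
from bench import bot, hand, cams, hand_in, spotter
def save(f,n): cv2.imwrite('pics/'+n,f['pixels'][:,:,::-1])
def unproj(f,u,v,d):
    x=(u-f['cx'])/f['fx']*d; y=(v-f['cy'])/f['fy']*d
    p=np.stack([x,-y,-d,np.ones_like(d)],-1)
    return (p@np.array(f['cam_to_world']).T)[...,:3]
def cloud(f,mask=None):
    d=f['depth']; m=d>0
    if mask is not None: m&=mask
    v,u=np.nonzero(m); return unproj(f,u.astype(float),v.astype(float),d[v,u].astype(float))
def proj(f,p):
    c=np.linalg.inv(f['cam_to_world'])@np.r_[p,1]
    return f['cx']+f['fx']*c[0]/-c[2], f['cy']-f['fy']*c[1]/-c[2]
def down(yaw): # tool y axis at yaw (deg) in world
    a=np.radians(yaw); y=np.array([np.cos(a),np.sin(a),0]); z=np.array([0,0,-1.]); x=np.cross(y,z)
    return np.stack([x,y,z],1)
E
python3 - <<'E'
from h import *
np.set_printoptions(precision=1,suppress=True)
fs={n:cams.grab_frame(n) for n in ('scene','top')}
for n,f in fs.items():
    save(f,n+'0.png'); print(n,[k for k in f if k not in('pixels','depth')],f['fx'],np.array(f['cam_to_world'])[:3,3])
    for l in ('shelf','level','vial_centre','knob','knob_grip','foot_pad','mug','tape_measure','stapler','calculator','jar','tin'):
        print(l,[(np.array(r['point']),round(r['conf'],2)) for r in spotter.search_frame(f,l)[:2]])
o=bot.get_obs(); print(o['t'],o['tcp_pos'],o['tool_rot'])
E
python3 -c "
import cv2,numpy as np
" 
```

```text
scene ['fx', 'fy', 'cx', 'cy', 'cam_to_world', 'shot'] 622.2140445011898 [ -327.3 -1025.9  1334.8]
shelf [(array([535. ,  89.9,  60.4]), 0.79), (array([652.4, 392.9,  51.5]), 0.52)]
level [(array([ 530.8, -297. ,   31.8]), 0.75)]
vial_centre [(array([ 528.3, -297.6,   30.2]), 0.56)]
knob [(array([542.8, -49. , 105.2]), 0.61)]
knob_grip []
foot_pad []
mug [(array([399.6, 414.4,  56.8]), 0.73), (array([536.6,  91. ,  58.1]), 0.47)]
tape_measure []
stapler [(array([ 713.7, -129.4,   42.5]), 0.57), (array([ 527.1, -294.3,   31.6]), 0.47)]
calculator [(array([ 284.5, -279.9,   29.4]), 0.89)]
jar [(array([724.4,  46.8,  67.8]), 0.75)]
tin [(array([654.6, 391.1,  53.6]), 0.66)]
top ['fx', 'fy', 'cx', 'cy', 'cam_to_world', 'shot'] 610.5853070037277 [-324.9 -187.7 1828.3]
shelf [(array([539.9, 111.1,  55.2]), 0.78)]
level [(array([ 525.1, -289.4,   34.9]), 0.95)]
vial_centre [(array([ 523.2, -289.6,   39.6]), 0.69), (array([536.8, -44.5, 104.4]), 0.19)]
knob [(array([536.5, -42.5, 102.6]), 0.62)]
knob_grip [(array([531.9, -37. , 108.7]), 0.61), (array([540.3, 113.3,  56. ]), 0.6)]
foot_pad []
mug [(array([404.1, 411.2,  44.7]), 0.84)]
tape_measure [(array([ 406.6, -507.1,   60.8]), 0.64)]
stapler [(array([ 708.3, -122.2,   48.7]), 0.89)]
calculator [(array([ 285.6, -269.2,   24.2]), 0.76)]
jar [(array([724.6,  60.7,  77. ]), 0.73), (array([538.3, 111.4,  52.1]), 0.53)]
tin [(array([645.5, 402.5,  64.1]), 0.92)]
1.3 [250.  545.4 241.3] [[-0.9  0.4 -0. ]
 [ 0.4  0.9 -0. ]
 [ 0.  -0.  -1. ]]
```

View pics/top0.png

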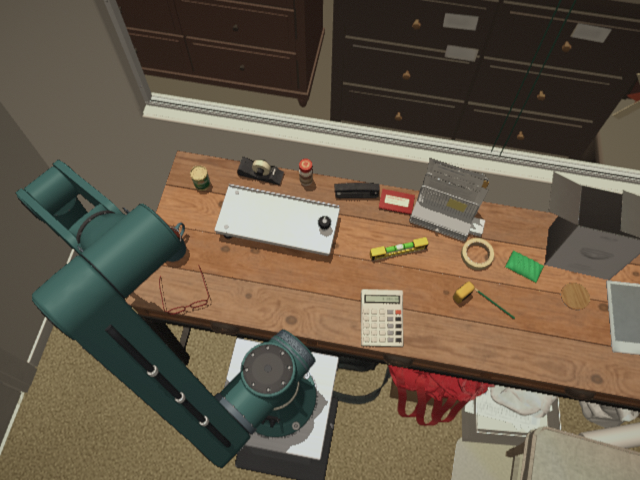

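View pics/scene0.png

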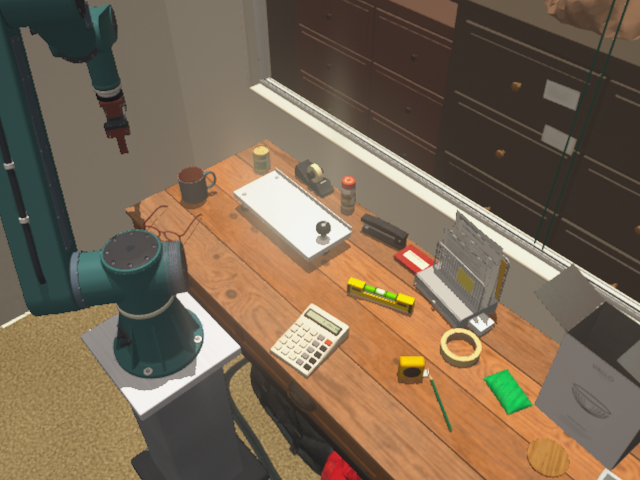

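The top view shows the shelf (217–340, 186–253) with the knob at (325,223) at its right end, and the level at (370–428, 238–260). The scene view agrees with this. Next I fit the poses, then take a close look with the wrist camera.

```bash
cat >> h.py <<'E'
def rect(p): # min-area rectangle in xy: centre, size (long, short), direction of the long side
    (c,(w,h),a)=cv2.minAreaRect(p[:,:2].astype(np.float32))
    if w<h: w,h,a=h,w,a+90
    return np.round(c,1),round(w,1),round(h,1),round((a+90)%180-90,2)
def best(f,l):
    r=spotter.cut_out(f,l); return r[0]['pixels'] if r else None
E
cat > look.py <<'E'
from h import *
np.set_printoptions(precision=1,suppress=True)
def report(f,n):
    for l in ('shelf','level','vial_centre','knob'):
        for r in spotter.cut_out(f,l)[:1]:
            p=cloud(f,r['pixels']); 
            if len(p)<20: continue
            print(n,l,round(r['conf'],2),len(p),'z pct',np.percentile(p[:,2],[2,20,50,80,98]),'med',np.median(p,0))
            print('   rect',rect(p))
E
python3 - <<'E'
from look import *
for n in ('top','scene'): report(cams.grab_frame(n),n)
for P,n in (((500,-290,330),'wl'),((520,0,350),'wk')):
    for yaw in (0,90,-90,180,-2.9):
        print(n,yaw,bot.solve_ik(P,down(yaw)))
E
```

```text
top shelf 0.71 5869 z pct [ 41.5  52.8  57.3  62.1 100.7] med [540.3 111.   57.3]
   rect (array([566.7, 122.2]), 399.7, 218.6, 88.89)
top level 0.63 719 z pct [-6.3 11.8 33.4 41.9 48.8] med [ 523.3 -288.    33.4]
   rect (array([ 538.8, -287.7]), 194.9, 55.7, -67.24)
top vial_centre 0.66 334 z pct [  6.5  33.4  79.6 105.9 112. ] med [724.2  55.1  79.6]
   rect (array([740. ,  58.8]), 61.1, 45.9, 11.91)
top knob 0.55 146 z pct [ 82.8 100.1 105.  109.8 113.5] med [537.8 -43.9 105. ]
   rect (array([541.7, -42.7]), 42.1, 38.6, 7.96)
scene shelf 0.73 5291 z pct [ 40.   56.6  60.5  64.4 105.7] med [541.7  92.7  60.5]
   rect (array([576.6, 111.9]), 392.3, 232.4, 87.76)
scene level 0.57 1066 z pct [ 2.2 15.5 32.4 43.1 48.8] med [ 530.8 -295.9   32.4]
   rect (array([ 548.8, -283.4]), 191.6, 70.4, -65.0)
scene vial_centre 0.64 1030 z pct [ 2.2 16.5 32.4 43.1 48.7] med [ 530.7 -295.1   32.4]
   rect (array([ 548.6, -280. ]), 197.9, 72.8, -65.0)
scene knob 0.73 185 z pct [ 67.8  95.9 107.  111.1 114.9] med [541.5 -45.8 107. ]
   rect (array([543.9, -42.6]), 43.4, 42.8, 17.16)
wl 0 [-37.   14.9  82.1  -0.   83.  -37. ]
wl 90 [ -37.    14.9   82.1   -0.    83.  -127. ]
wl -90 [-37.   14.9  82.1  -0.   83.   53. ]
wl 180 [-37.   14.9  82.1  -0.   83.  143. ]
wl -2.9 [-37.   14.9  82.1  -0.   83.  -34.1]
wk 0 [-7.6  9.  87.  -0.  83.9 -7.6]
wk 90 [ -7.6   9.   87.   -0.   83.9 -97.6]
wk -90 [-7.6  9.  87.  -0.  83.9 82.4]
wk 180 None
wk -2.9 [-7.6  9.  87.  -0.  83.9 -4.7]
```

```bash
python3 - <<'E'
from look import *
for P,n in (((480,60,420),'wk'),((480,-290,330),'wl')):
    bot.reach(P,down(0)); bot.wait(.3); f=cams.grab_frame('wrist'); save(f,n+'.png'); report(f,n); print(np.array(f['cam_to_world'])[:3,:],bot.get_obs()['t'])
E
```

```text
wk shelf 0.58 38451 z pct [ 55.6  57.5  59.2  60.8 104.3] med [545.4 130.7  59.2]
   rect (array([554.7,  93.1]), 380.3, 193.2, 89.3)
wk level 0.89 990 z pct [ 4.2 22.9 38.7 41.8 43.9] med [ 542.1 -308.6   38.7]
   rect (array([ 529.3, -288.3]), 189.8, 26.5, -65.91)
wk vial_centre 0.89 1015 z pct [ 0.3 21.7 38.4 41.8 43.8] med [ 541.3 -310.    38.4]
   rect (array([ 523.4, -289.4]), 186.9, 38.1, -65.91)
wk knob 0.61 937 z pct [ 89.  104.8 107.4 108.5 109.8] med [540.  -36.7 107.4]
   rect (array([546.2, -40.9]), 54.3, 43.2, -8.45)
[[  1.   -0.    0.  478. ]
 [  0.    1.    0.3 130.8]
 [ -0.   -0.3   1.  564.2]] 4.3833
wl level 0.78 3852 z pct [ 3.3 36.4 41.6 42.9 44.2] med [ 526.6 -284.6   41.6]
   rect (array([ 533.8, -297.1]), 207.0, 30.8, -65.77)
wl vial_centre 0.62 3773 z pct [22.8 37.3 41.7 42.9 44.2] med [ 526.6 -284.7   41.7]
   rect (array([ 530., -289.]), 188.9, 28.6, -66.01)
[[   1.    -0.     0.   478.3]
 [   0.     1.     0.3 -218.8]
 [  -0.    -0.3    1.   474.6]] 6.2917
```

View pics/wk.png

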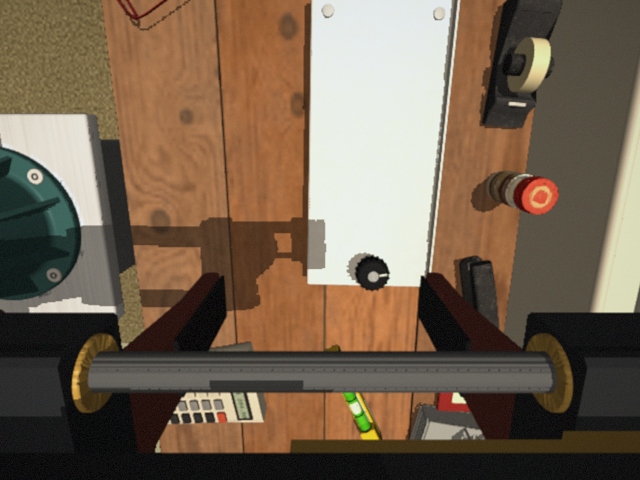

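View pics/wl.png

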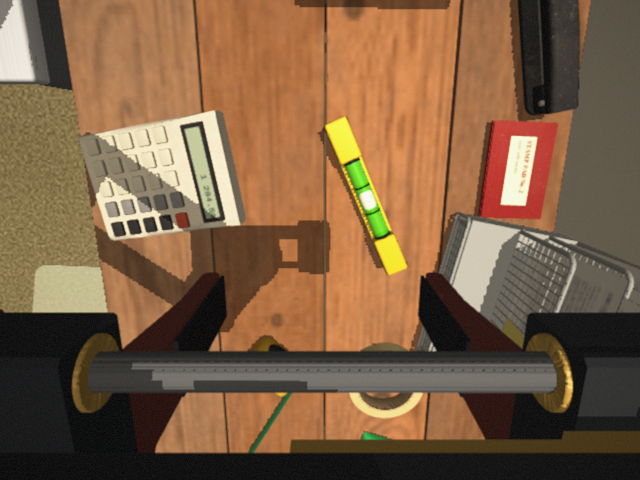

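The wk view shows the shelf (308–455, 0–288) with the knob at (372,272). The wl view shows the level from (327,120) to (405,272), with its bubble at (368,200). I'll refine both fits, taking a second wrist position for the level.

```bash
python3 - <<'E'
from look import *
def lv(n):
    f=cams.grab_frame('wrist'); m=best(f,'level'); p=cloud(f,m); q=p[p[:,2]>38]
    d=np.median(p[:,:2],0); q=q[np.linalg.norm(q[:,:2]-d,axis=1)<125]
    print(n,len(q),rect(q),np.percentile(q[:,2],[10,50,90]))
    # desk height beside
    a=cloud(f); a=a[(np.abs(a[:,0]-470)<25)&(np.abs(a[:,1]+330)<60)]; print('desk z',np.median(a[:,2]))
lv('a'); bot.reach((530,-330,300),down(24)); bot.wait(.3); lv('b')
bot.reach((500,20,420),down(0)); bot.wait(.3)
def sh():
    f=cams.grab_frame('wrist'); p=cloud(f,best(f,'shelf')); q=p[(p[:,2]>50)&(p[:,2]<66)]
    # board edges by y bins
    A=np.c_[q[:,:2],np.ones(len(q))]; print('plane',np.linalg.lstsq(A,q[:,2],rcond=None)[0]*1e3)
    rows=[]
    for y in range(-40,240,20):
        r=q[np.abs(q[:,1]-y)<3]
        if len(r)>40: rows.append((y,*np.percentile(r[:,0],[1,99])))
    rows=np.array(rows); print(rows); print('slopes',[np.degrees(np.polyfit(rows[:,0],rows[:,i],1)[0]) for i in(1,2)],'ymin',np.percentile(q[:,1],.5),'ymax',np.percentile(q[:,1],99.5))
    p=cloud(f,best(f,'knob')); q=p[(p[:,2]>102)&(np.linalg.norm(p[:,:2]-np.median(p[:,:2],0),axis=1)<28)]; print('knob',rect(q),cv2.minEnclosingCircle(q[:,:2].astype(np.float32)),np.median(q[:,2]))
sh(); bot.reach((440,120,420),down(0)); bot.wait(.3); sh()
print(bot.get_obs()['t'])
E
```

```text
a 2935 (array([ 529.2, -289.7]), 189.6, 26.1, -66.0) [39.9 42.2 43.6]
desk z 0.8487237014858522
b 3655 (array([ 529.5, -289.4]), 189.4, 25.8, -65.87) [39.9 42.2 43.6]
desk z 379.31595559799246
plane [    1.4    14.  56471.9]
[[-40.  457.8 622. ]
 [-20.  458.3 622.5]
 [  0.  459.  622.8]
 [ 20.  459.3 623.5]
 [ 40.  459.8 624. ]
 [ 60.  460.3 624.1]
 [ 80.  460.6 624.9]
 [100.  461.  625. ]
 [120.  461.4 625.9]
 [140.  461.9 625.7]
 [160.  463.6 626.8]
 [180.  462.8 626.8]
 [200.  463.1 627.5]
 [220.  464.8 627.1]]
slopes [np.float64(1.4029172094945868), np.float64(1.2270177432092668)] ymin -71.5105818293615 ymax 240.19765528163725
knob (array([541. , -40.2]), 42.3, 41.7, 1.62) ((541.010498046875, -40.36992263793945), 21.750150680541992) 107.72577916032654
plane [    1.9    13.9 56147.8]
[[-40.  456.5 572.9]
 [-20.  456.4 574. ]
 [  0.  458.9 622.8]
 [ 20.  458.8 623.5]
 [ 40.  459.9 623.8]
 [ 60.  459.7 624.3]
 [ 80.  460.9 624.8]
 [100.  460.7 625.3]
 [120.  461.8 625.7]
 [140.  461.6 626.3]
 [160.  463.9 626.7]
 [180.  462.4 627.2]
 [200.  463.5 627.5]
 [220.  463.2 627.8]]
slopes [np.float64(1.5587466309398497), np.float64(8.691822161611492)] ymin -67.10750459642722 ymax 302.8189113579791
knob (array([540.3, -39.4]), 41.4, 41.1, 59.34) ((541.0789184570312, -39.42987060546875), 21.732519149780273) 107.67317791043044
10.1
```

```bash
python3 - <<'E'
from look import *
for P,Y in (((500,-260,380),0),((500,-260,380),24.1)):
    bot.reach(P,down(Y)); bot.wait(.2)
    f=cams.grab_frame('wrist'); p=cloud(f); 
    a=np.radians(24.1); d=p-[529.4,-289.6,0]; u=d[:,0]*np.cos(a)+d[:,1]*np.sin(a); v=-d[:,0]*np.sin(a)+d[:,1]*np.cos(a)
    cam=np.array(f['cam_to_world'])[:3,3]
    m=(np.abs(u)<150)&(np.abs(v)<60)&(p[:,2]<220)&(p[:,2]>5)
    for lo in range(-150,150,10):
        s=m&(u>=lo)&(u<lo+10)
        if s.sum()>5: print(lo,s.sum(),np.percentile(p[s,2],[50,99]),'v',np.percentile(v[s],[1,99]))
E
```

```text
-150 229 [34.2 40.2] v [33.  59.5]
-20 193 [24.8 44. ] v [-58.7  58.6]
-10 672 [41.  44.1] v [-58.1  58.8]
0 728 [40.9 44.2] v [-58.7  58.8]
10 225 [24.8 43.7] v [-58.1  58.3]
120 10 [12.9 15.1] v [-59.9 -55.1]
130 113 [14.5 17.2] v [-59.8 -35.5]
140 229 [14.6 16.7] v [-59.8 -15.3]
-150 222 [36.2 40.2] v [32.7 59.6]
-20 273 [24.6 43.3] v [-58.6  58.8]
-10 708 [41.1 44.1] v [-58.8  59.7]
0 665 [41.  44.4] v [-58.7  59.7]
10 179 [24.7 43.5] v [-59.5  58.7]
120 8 [11.9 14. ] v [-59.8 -55. ]
130 105 [14.4 16. ] v [-59.6 -35.5]
140 217 [14.7 16.5] v [-59.6 -15.1]
```

The space around the level is clear, so I pick it up.

```bash
python3 - <<'E'
from look import *
R=down(24.1); c=(529.4,-289.6)
bot.reach((*c,110),R)
print(bot.move_l((*c,22.5),rate=80,max_force=15),bot.get_obs()['tcp_pos'])
hand.gripper_close(force=25); o=bot.get_obs(); print(o['grip_width']*88,o['grip_force'],o['wrist_force'])
bot.move_l((*c,190),rate=130)
o=bot.get_obs(); print(o['grip_width']*88,o['grip_force'],o['wrist_force'],o['ft_torque'],o['t'])
bot.reach((545.3,145,190),down(-1.35)); bot.wait(.3)
f=cams.grab_frame('wrist'); save(f,'held.png')
m=best(f,'level'); p=cloud(f,m); print('held',rect(p[p[:,2]>150]),np.median(p[:,2]))
o=bot.get_obs(); print(o['tcp_pos'],o['wrist_force'],o['joints'],o['t'])
E
```

```text
False [ 529.8 -289.9   23. ]
25.570754087030938 24.999911785125732 [ 1.1  0.1 -0.6]
25.94244073924567 24.99962791800499 [-0.3 -0.3 -3.1] [-0.1  0.   0.1] 17.2417
held (array([544.2, 163.3]), 148.9, 27.8, 88.68) 209.40360712558507
[545.4 144.6 190. ] [-0.1 -0.4 -3. ] [ 7.8 20.6 94.5 -0.  64.9  9.2] 19.2417
```

View pics/held.png

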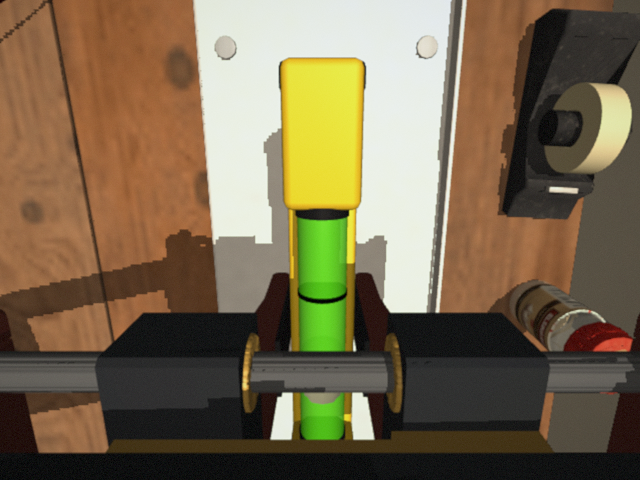

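The level is held straight, at (285–362, 60–440), and aligned with the board. I lower it, press it flat and release it.

```bash
python3 - <<'E'
from look import *
x,y=545.3,145
bot.move_l((x,y,92),rate=120)
print(bot.move_l((x,y,70),rate=8,max_force=3),bot.get_obs()['tcp_pos'],bot.get_obs()['wrist_force'])
o0=bot.get_obs()
print(bot.move_l((x,y,bot.get_obs()['tcp_pos'][2]-8),rate=5,max_force=9)); bot.wait(.5)
o=bot.get_obs(); print(o['tcp_pos'],o['wrist_force'],o['ft_torque'],o['t'])
hand.gripper_open(); bot.wait(.2); o=bot.get_obs(); print(o['wrist_force'],o['grip_width'])
bot.move_l((x,y,200),rate=130)
bot.reach((535,80,330),down(0)); bot.wait(1.2)
f=cams.grab_frame('wrist'); save(f,'placed.png'); p=cloud(f,best(f,'level')); q=p[p[:,2]>92]; print(rect(q))
A=np.c_[q[:,:2],np.ones(len(q))]; print('plane level',np.linalg.lstsq(A,q[:,2],rcond=None)[0]*1e3)
print(bot.get_obs()['t'])
E
```

```text
True [545.4 144.9  80.9] [ 0.4 -0.2  6.6]
True
[545.4 144.9  80.9] [-0.7 -0.5  5.3] [-0.   0.1  0.1] 22.6167
[ 0.3  0.1 -0.4] 1.001112902914717
(array([542.6, 143. ]), 190.1, 26.5, 88.78)
plane level [   14.8    15.3 89751.5]
26.875
```

View pics/placed.png

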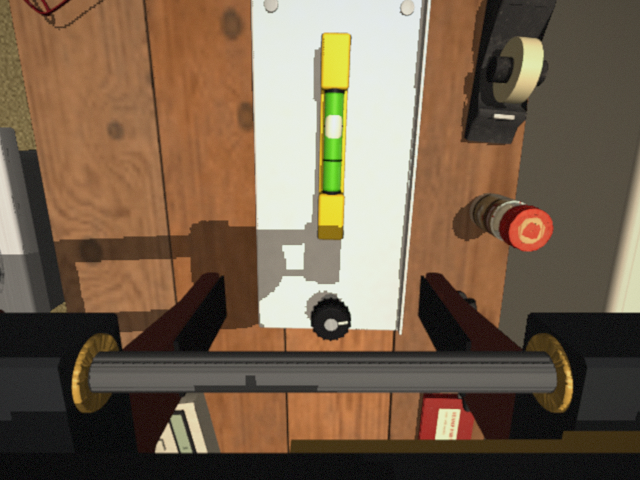

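The placed view shows the level on the board at (320–350, 33–240), its bubble at (333,126) towards the plain end, and one line visible at (332,160). The knob is at (331,319). Holding force was only about 8 N, so I'll press once more and then measure the bubble.

```bash
cat >> look.py <<'E'
def bubble(f,yaw=88.7):
    m=best(f,'level'); v,u=np.nonzero(m&(f['depth']>0)); rgb=f['pixels'][v,u].astype(int)
    p=unproj(f,u.astype(float),v.astype(float),f['depth'][v,u].astype(float))
    hsv=cv2.cvtColor(f['pixels'],cv2.COLOR_RGB2HSV)[v,u].astype(int)
    r=rect(p[p[:,2]>92]); c=np.array(r[0]); a=np.radians(yaw); d=p[:,:2]-c; s=d@[np.cos(a),np.sin(a)]; t=d@[-np.sin(a),np.cos(a)]
    k=(np.abs(s)<52)&(np.abs(t)<5)
    g=k&(hsv[:,0]>45)&(hsv[:,0]<80)&(hsv[:,1]>120); w=k&(hsv[:,1]<90)&(hsv[:,2]>120); b=k&(hsv[:,2]<50)
    print('level',r,'green',np.percentile(s[g],[1,99]),'z',np.median(p[g,2]))
    if w.sum(): print('bubble n',w.sum(),'span',np.percentile(s[w],[3,97]),'mean',s[w].mean(),'z',np.median(p[w,2]))
    h,e=np.histogram(s[b],np.arange(-50,51,1)); print('dark',[(int(e[i]),int(h[i])) for i in range(len(h)) if h[i]>2])
    return s[w].mean() if w.sum() else None
E
python3 - <<'E'
from look import *
bubble(cams.grab_frame('wrist'))
x,y=542.8,143.5
bot.reach((x,y,130),down(-1.3)); bot.move_l((x,y,82),rate=100,max_force=12); o=bot.get_obs(); print(o['tcp_pos'],o['wrist_force'])
hand.gripper_close(force=25); o=bot.get_obs(); print(o['grip_width'],o['wrist_force'])
print(bot.move_l((x,y,76),rate=6,max_force=11)); bot.wait(.3); o=bot.get_obs(); print(o['tcp_pos'],o['wrist_force'])
hand.gripper_open(); bot.wait(.1)
bot.move_l((x,y,160),rate=130)
bot.reach((540,100,270),down(0)); bot.wait(1.3)
f=cams.grab_frame('wrist'); save(f,'placed2.png'); bubble(f)
p=cloud(f,best(f,'knob')); print(bot.get_obs()['t'])
# knob via wide wrist view
q=p[(p[:,2]>102)]; print('knob',len(q),rect(q) if len(q)>20 else '')
E
```

```text
level (array([542.3, 143.1]), 190.1, 26.5, 88.57) green [-45.5  44.9] z 99.7300469779837
bubble n 240 span [ 5.4 25. ] mean 15.332310197783512 z 101.15866927115812
dark [(-48, 9), (-47, 10), (45, 6), (46, 9)]
[543.4 143.4  82.6] [ 0.7  0.2 -0.2]
0.29465970443006634 [ 0.6 -1.1 -0.7]
True
[543.2 143.5  82. ] [-0.  -0.4  4.5]
level (array([540.7, 143.2]), 190.2, 26.4, 88.65) green [-45.7  44.6] z 99.73770597624161
bubble n 336 span [ 5.4 24.7] mean 15.088076838763817 z 101.21649174970852
dark [(-49, 8), (-48, 12), (-47, 13), (-17, 8), (45, 10), (46, 11), (47, 11)]
33.9917
knob 1
```

```bash
cat > kn.py <<'E'
from look import *
def knob(yaw):
    R=down(yaw); P=np.array([542,-40.,300])+R[:,0]*20; bot.reach(P,R); bot.wait(.3)
    f=cams.grab_frame('wrist'); p=cloud(f,best(f,'knob')); q=p[(p[:,2]>103)]
    q=q[np.linalg.norm(q[:,:2]-np.median(q[:,:2],0),axis=1)<26]; r=rect(q); print(yaw,len(q),r,np.median(q[:,2]),bot.get_obs()['tcp_pos'],bot.get_obs()['joints'][5]); return r[0]
E
python3 - <<'E'
from kn import *
a=knob(0); b=knob(160); print((a+b)/2,bot.get_obs()['t'])
E
```

```text
0 1568 (array([541.3, -40. ]), 42.6, 42.2, 59.73) 107.81159461053275 [541.9 -19.2 299.8] -9.405485563674695Traceback (most recent call last):
  File "<stdin>", line 2, in <module>
  File "kn.py", line 3, in knob
    R=down(yaw); P=np.array([542,-40.,300])+R[:,0]*20; bot.reach(P,R); bot.wait(.3)
                                                       ~~~~~~~~~^^^^^
bench.Unreachable: the arm cannot take that pose within its joint ranges
```

```bash
python3 - <<'E'
from kn import *
b=knob(153); a=np.array([541.3,-40.0]); c=(a+b)/2; print(c)
R=down(153); bot.reach((*c,150),R)
print(bot.move_l((*c,95),rate=80,max_force=8)); w0=np.array(bot.get_obs()['wrist_force'])
hand.gripper_close(force=3); bot.wait(.1); o=bot.get_obs(); df=np.array(o['wrist_force'])-w0
print(o['tcp_pos'],'width',o['grip_width']*88,o['grip_force'],'dF',df,'along',df@R[:,1],o['joints'],o['t'])
E
```

```text
153 1570 (array([541., -42.]), 42.7, 41.2, -57.96) 107.80488625251101 [532.9 -57.8 300. ] -166.57259740729762
[541.1 -41. ]
False
[542.5 -41.5  95.3] width 40.63823303626788 2.9998163153811674 dF [ 3.9 -1.5 -0.9] along -4.123431707602467 [ -11.6   26.1  102.3   -0.    51.4 -164.6] 40.0667
```

```bash
python3 - <<'E'
from kn import *
np.set_printoptions(precision=2,suppress=True)
bot.move_l((542.6,-41.5,95),rate=20); bot.wait(.2); o=bot.get_obs(); print(o['tcp_pos'],o['wrist_force'])
hand.gripper_close(force=30); bot.wait(.1); o=bot.get_obs(); print(o['tcp_pos'],o['wrist_force'],o['grip_width']*88)
j0=np.array(o['joints']); tgt=bot.solve_ik((542.6,-41.5,95),down(153)); print(j0,tgt)
tgt=np.array(tgt)
for k in range(1,5):
    q=tgt.copy(); q[5]+=45*k; bot.move_j(q); o=bot.get_obs(); print(o['t'],o['joints'][5]-j0[5],o['tcp_pos'],o['wrist_force'],o['ft_torque'][2])
for n in('top','scene'):
    f=cams.grab_frame(n); save(f,n+'1.png'); m=best(f,'level'); print(n,m is not None and m.sum())
E
python3 - <<'E'
import cv2,numpy as np
a=cv2.imread('pics/top1.png')[170:270,200:360]; b=cv2.imread('pics/scene1.png')[150:280,220:380]
cv2.imwrite('pics/c1.png',np.vstack([cv2.resize(a,None,fx=3,fy=3),cv2.resize(b,None,fx=3,fy=3)])[:600])
E
```

```text
[542.87 -41.58  95.2 ] [ 1.81 -2.15  2.03]
[542.89 -41.56  95.19] [ 1.6  -2.24  3.14] 40.152905658489324
[ -11.65   26.17  102.19   -0.     51.6  -164.65] [ -11.65   26.19  102.21   -0.     51.6  -164.65]
41.6083 45.0300751333931 [542.09 -40.58  95.17] [1.67 1.57 6.88] -0.07076429240429533
42.3833 90.02842064477169 [542.35 -39.52  95.17] [2.84 5.26 6.06] -0.04432851897952022
43.1583 135.02977311465548 [543.15 -39.19  95.22] [4.34 7.71 4.33] -0.11420197394778085
43.9333 180.0315163704974 [543.83 -39.27  95.26] [5.73 7.78 3.29] -0.05594914565479139
top 599
scene 517
```

View pics/c1.png

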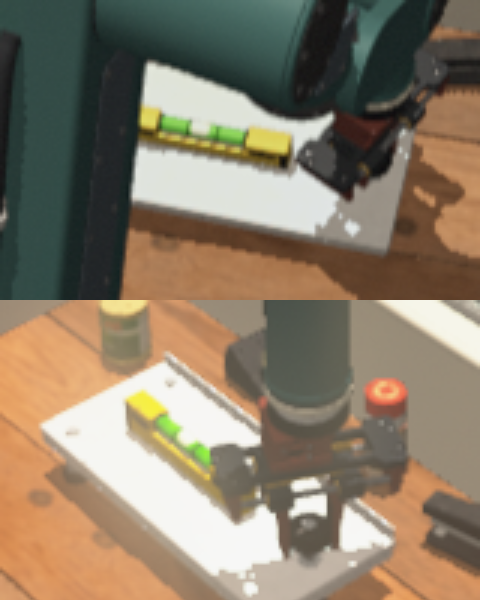

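The crops show the gripper on the knob and the bubble near the middle of the vial, slightly towards the plain end. Side force grew to about 9 N because the grip is a little off-axis. I'll let go, take a precise measurement, recentre and finish.

```bash
python3 - <<'E'
from kn import *
np.set_printoptions(precision=2,suppress=True)
hand.gripper_open(); o=bot.get_obs(); p=o['tcp_pos']; bot.move_l((p[0],p[1],150),rate=130)
bot.reach((540,100,270),down(0)); bot.wait(.8)
for _ in range(2): bubble(cams.grab_frame('wrist')); bot.wait(.3)
a=knob(0); print(bot.get_obs()['t'])
E
```

```text
level (array([540.7, 144.7]), 189.5, 26.8, 88.51) green [-45.6   44.21] z 101.2792505287751
bubble n 315 span [-9.41 10.16] mean 0.6015144516951606 z 102.56408912394392
dark [(-49, 9), (-48, 12), (-47, 11), (-17, 4), (14, 3), (45, 12), (46, 11), (47, 10)]
level (array([540.7, 145. ]), 188.8, 26.8, 88.57) green [-46.05  43.91] z 101.30880659642503
bubble n 313 span [-9.75  9.84] mean 0.2912872493997719 z 102.50953276495147
dark [(-49, 13), (-48, 11), (-47, 7), (14, 3), (15, 3), (44, 5), (45, 11), (46, 20)]
0 1554 (array([541.1, -39.1]), 41.7, 41.6, -39.56) 107.70448590610664 [541.9  -19.22 299.77] -9.407789671772203
48.9083
```

```bash
python3 - <<'E'
from kn import *
np.set_printoptions(precision=2,suppress=True)
c=np.array([543.3,-40.2]); R=down(10)
bot.reach((*c,140),R); bot.move_l((*c,95),rate=90,max_force=10); bot.wait(.1); o=bot.get_obs(); w0=np.array(o['wrist_force']); p0=np.array(o['tcp_pos'])
hand.gripper_close(force=3); bot.wait(.1); o=bot.get_obs(); d=np.array(o['tcp_pos'])-p0; print(p0,'shift',d,'dF',np.array(o['wrist_force'])-w0,o['grip_width']*88)
d[2]=0; c2=np.r_[c,95]+R[:,1]*(d@R[:,1]); bot.move_l(c2,rate=20); bot.wait(.1)
hand.gripper_close(force=45); bot.wait(.1); o=bot.get_obs(); print(o['tcp_pos'],o['wrist_force'],o['t'])
q=np.array(bot.solve_ik(c2,R)); j=q[5]; q[5]+=17; bot.move_j(q); bot.wait(.2); o=bot.get_obs(); print(o['joints'][5]-j,o['tcp_pos'],o['wrist_force'],o['ft_torque'],o['t'])
z=95.
for i in range(14):
    z-=.7; bot.move_l((c2[0],c2[1],z),rate=10); bot.wait(.1); o=bot.get_obs(); F=o['wrist_force']; print(round(z,1),o['tcp_pos'][2],F)
    if F[2]>12.5: break
print(o['t'])
E
```

```text
[544.02 -40.3   95.76] shift [-0.23  0.12 -0.69] dF [ 0.89  1.23 -1.7 ] 41.22336896265007
[543.61 -40.26  95.12] [ 5.02  2.23 -1.28] 51.9
16.881211409453734 [543.39 -40.26  95.11] [ 4.61  1.54 -2.66] [ 0.17 -0.84 -0.04] 52.4833
94.3 95.00592878794822 [3.62 2.27 5.81]
93.6 94.92445366416669 [ 1.63  2.4  12.15]
92.9 94.82650245093902 [ 1.83  2.38 17.38]
53.5333
```

```bash
python3 - <<'E'
from kn import *
import glob
np.set_printoptions(precision=2,suppress=True)
bot.wait(1.0); o=bot.get_obs(); print(o['wrist_force'],o['grip_force'],o['tcp_pos'],o['t'])
def tb(img):
    roi=img[190:235,240:300]; h=cv2.cvtColor(cv2.resize(roi,None,fx=4,fy=4,interpolation=cv2.INTER_CUBIC),cv2.COLOR_RGB2HSV).astype(int)
    g=(h[...,0]>45)&(h[...,0]<75)&(h[...,1]>130)&(h[...,2]>90); x=np.nonzero(g)[1]; y=np.nonzero(g)[0]; 
    hst=np.array([(x==i).sum() for i in range(240)]); on=np.nonzero(hst>3)[0]
    print('green runs (px/4)',[ (r[0]/4,r[-1]/4) for r in np.split(on,np.nonzero(np.diff(on)>2)[0]+1)])
f=cams.grab_frame('top'); tb(cv2.imread('pics/top1.png')[:,:,::-1].copy()); tb(f['pixels']); save(f,'top2.png')
a=[cv2.imread('pics/top%d.png'%i)[190:235,240:300] for i in(1,2)]
cv2.imwrite('pics/c2.png',np.vstack([cv2.resize(i,None,fx=6,fy=6,interpolation=cv2.INTER_NEAREST) for i in a]))
E
```

```text
[ 0.39  2.05 17.95] 45.004469239502214 [543.73 -40.25  94.85] 54.5333
green runs (px/4) [(np.float64(13.5), np.float64(23.0)), (np.float64(29.75), np.float64(41.0))]
green runs (px/4) [(np.float64(13.5), np.float64(23.75)), (np.float64(30.5), np.float64(41.25))]
```

View pics/c2.png

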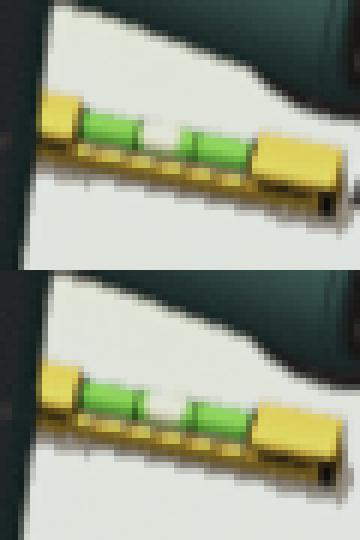

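The lower crop shows the bubble centred at about 27.1 px against a vial middle of 27.4 px, between the lines. The push is steady at 18 N and the grip holds.

```bash
python3 -c "
from h import *
print(hand_in(), bot.get_obs()['t'])"
```

```text
the job is handed in; nothing more can be done
the job is handed in; nothing more can be done
```

The job is handed in at about 55 s: the level lies flat along the middle of the shelf and the bubble rests between the lines, within about 1 mm of centre. The gripper still holds the knob and pushes it down with about 18 N, more than the suggested 10 N, and the shelf shifted roughly 1 mm while I turned the knob.

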